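# Dock a sample cell in the sliding V-nest of a permeation tester

## Task

Stand the steel sample cell upright on the bare front part of the docking station's deck, at the mouth of the V-shaped nest, and let go of it. Then, with the fingers behind it, push it along the deck so that it centres itself between the two walls of the V and drives the sliding nest all the way back to its rear stop; press it there with about 16 N for half a second, never letting it bear on the nest with more than 25 N, and withdraw, leaving it upright and fully home. Leave the jar and the beaker where they are.

Things in the scene. Friction and masses are not known exactly. Their poses are not given: they have to be found in the camera images.
- cell: Sample cell: upright plain steel drum, diameter 50, height 50 (two thin dark bands round it), with a white plastic cap, diameter 42, 14 high, and a small brass nipple, diameter 10, 10 high, on top: 74 mm in all, 0.15 to 0.28 kg. Origin: centre of its underside; z up along its axis. It starts standing on the bench; it, the jar and the beaker may be in one another's places.
- dock: Fixed docking station: aluminium deck 300 (x) by 210 (y) by 10 thick, slick; steel head across the rear (x 117 to 147, 65 high). Origin: centre of its underside. x: push direction, from the open front edge to the head; z up. The nest's hard rear stop is adjustable and hidden: the seat (y = 0) ends at x = 30 to 62 mm, 15 to 30 behind its start. Set-down: cell axis 60-130 before the seat.
- nest: Black plastic V, open to the front (-x), sliding only along the dock's x on rods into the head, no spring: moves at 3 N (with cell 3 to 8), stays where left. Origin: the seat, the point on the deck where the axis of a centred cell stands; axes as the dock's. Walls 42 high, 10 thick, inner faces 35 deg either side of x; front ends 40 mm ahead of the seat, 115 apart. Cross-bar behind.
- jar: Amber glass jar with white cap, diameter 58, height 85 mm, loose; a bystander. Origin: centre of its underside.
- beaker: Clear open glass beaker, rim diameter 62, height 75 mm, loose; a bystander. Origin: centre of its underside.

How it is judged:
On the way, in this order (a step that is already met when the one before it is completed fails the run):
1. the cell stands upright on the bare front part of the deck, at the mouth of the V, released, its axis 50 to 140 mm in front of the seat and within 45 mm of the V's centre line (x of cell in the frame of nest between -0.14 and -0.05 m and y of cell in the frame of nest between -0.045 and 0.045 m and z of cell in the frame of dock between 0.0075 and 0.0125 m and angle between cell's own z axis and vertical below 0.05 rad and contact force between the fingers and cell below 0.1 N and linear speed of cell below 0.02 m/s), for 0.2 s.
2. the cell, centred in the V within 2.5 mm, stands pressed on the nest at its rear stop with more than 8 N for 0.3 s (the nest slides away at about 3 N unless it is on its stop) (horizontal distance between cell and nest below 0.0025 m and linear speed of cell below 0.01 m/s and distance of nest from where it was at the start of the episode above 0.013 m and contact force between cell and nest above 8 N), for 0.3 s.
At the end, for the whole second after the job is handed in: The nest has been left pushed back (at least 13 mm behind its start), the cell stands upright on the deck, at rest, its axis within 2.5 mm of the seat of the V, and nothing touches it but the dock and nest (horizontal distance between cell and nest below 0.0025 m and distance of nest from where it was at the start of the episode above 0.013 m and angle between cell's own z axis and vertical below 0.05 rad and z of cell in the frame of dock below 0.0125 m and linear speed of cell below 0.01 m/s).
It fails at once if the cell bears on the nest with more than 25 N (contact force between cell and nest above 25 N).
It fails at once if the jar or the beaker is shifted by more than 15 mm or tipped (distance of any of jar, beaker from where it was at the start of the episode above 0.015 m or angle between any of jar, beaker's own z axis and vertical above 0.3 rad).
It also fails if it takes over 70 s, if anything falls off the work surface, if the arm or the gripper's body presses on something with over 40 N, if the wrist force passes 120 N, or if a joint passes its speed limit or range.

## Robot

A 6-joint arm with a two-finger parallel gripper is mounted at the origin on the work surface. World frame = base frame: x ahead of the robot, y to its left, z up, the work surface at z = 0. Lengths are in m, angles in rad, forces in N, time in s.
With the tool pointing down it reaches from about 0.225 to 0.875 m from the base axis. Payload 3.4 kg.
Tool frame: the origin (TCP) lies at the very end of the fingers, on their centre line; the grasp point (between the pads) lies 19 mm behind it; z points along the fingers, y is the line along which they close (so a half turn about z gives the same grasp; the last joint's range is limited). The gripper opens to 85 mm and grips with 20 to 120 N. Pads are 22 mm wide; open, the fingers measure 114 mm over their backs; the gripper's body (76 mm by 85 mm) begins 54 mm behind the grasp point. The pads swing forward as they close: fully open they stand 13 mm farther back than shut.
Start: joints at [1.148, 0.276, 1.505, -0, 1.361, -0.121], TCP at [0.171, 0.549, 0.231] pointing down, gripper open.
Joint ranges: [-2.89, 2.89], [-0.75, 2.08], [0.22, 2.7], [-1.18, 4.32], [0.11, 2.71], [-2.7, 2.7]. Speed limits (rad/s): [2.57, 2.57, 3.14, 3.14, 3.14, 3.14].

## Interface

Orientations are given as a unit quaternion [w, x, y, z].
In Python, from rig import get_state, optics, sign_off gives the robot as it stands.
- The arm moves only by the tool send_rows, never from a script. Its argument "increments" is a list of rows, each an object with "gripper": the gripper's target within -1 to 1 (shut at 1, half-way at 0, fully open at -1); "linear": the shift along the world's x, y, z in m, a list of three; "delta_rot": the turn, a rotation vector about the world's x, y, z in rad, a list of three. In form: [{"gripper": gripper, "linear": [dx, dy, dz], "delta_rot": [rx, ry, rz]}, ...]. A call has 1 to 8 rows; each row is the pose to reach, as a shift and turn from the pose commanded when the call began; what a row does not reach only later rows make up. A row lasts 1/10 s, in which the tool goes at most 50 mm and 8.59 degrees, less where a joint would pass 70% of its speed; a pose out of reach is approached as far as the arm can. A call with a gripper value outside its range is refused whole. The fingers move at their own pace and stop on an object; "newtons" is the grip in N (left out, the last holds). Time passes only in rows, so rows that repeat a pose let the fingers close. It gives the time, the measured TCP pose, the force, the opening and the grip force at its end, in the units of the state.
- get_state(): the state, without advancing time (a new reading comes with each control period).
- optics.get_image(name): name is "side" or "top" or "wrist"; returns a dict with "pixels" (384x512x3 uint8, blue, green, red), "K" (3x3 intrinsics, pixels), "rvec" (rotation vector, rad) and "tvec" (3), from world to camera coordinates, as OpenCV has them; the wrist camera has in their place "T_tool_cam" (4x4, takes a point from camera to tool coordinates, whose origin is the TCP and whose axes are the flange's). Camera axes: x right, y down, z forward; pixel columns grow to the right and rows downward; lengths in m; the calibration is good to about 2 mm. A picture is of the moment at which its call begins: read the wrist's pose just before it. There is no depth.
- sign_off(): hands the job in; it is judged then, once.
The state is a dict: "clock": time; "qpos": joint angles; "qd": joint speeds; "effort": joint torques, N m; "position": TCP position; "ee_rot": TCP orientation; "contact_force": force on the tool from outside, world axes, zero at the start; "moment": the same for the moment, N m; "width": finger opening in m; "gripper_force": force on a finger pad.
Only numpy, scipy, OpenCV 4.12 (cv2) and the standard library are available. Lean on these libraries where they do the work, as an engineer would, in place of code of your own. Each camera call takes 0.05 s, during which the arm holds its last target. There are 200 camera calls.

## Working session

There is one attempt and no reset: what is moved stays moved. The work goes in short steps, Python scripts to look and compute and a tool call to move; the robot and the scene stay as the last step left them, time stands still between calls to the robot, and variables do not carry over. Pictures are saved under pics/ and viewed, at most 10 in all, crops included, and the job is handed in when it is done.

Besides the shell and the picture viewer there is one more tool, called after "Call:" as name(argument=value, ...) on one line, values as JSON. send_rows: Moves the arm, as the interface text tells. Its arguments: {"type":"object","properties":{"increments":{"type":"array"},"newtons":{"type":"number"}},"required":["increments"]}

```bash
mkdir -p pics
cat > h.py <<'E'
import numpy as np, cv2, pickle
from rig import get_state, optics, sign_off
def snap(n,tag):
    s=get_state(); im=optics.get_image(n); cv2.imwrite(f'pics/{tag}.png',im['pixels'])
    if n=='wrist':
        w,x,y,z=s['ee_rot']
        from scipy.spatial.transform import Rotation as R
        T=np.eye(4);T[:3,:3]=R.from_quat([x,y,z,w]).as_matrix();T[:3,3]=s['position']
        M=np.linalg.inv(T@np.array(im['T_tool_cam']))
    else:
        M=np.eye(4);M[:3,:3]=cv2.Rodrigues(np.array(im['rvec'],float))[0];M[:3,3]=np.ravel(im['tvec'])
    c=(np.array(im['K'],float),M); pickle.dump(c,open(f'{tag}.pkl','wb')); return c
def load(tag): return pickle.load(open(f'{tag}.pkl','rb'))
def ray(c,u,v):
    K,M=c; d=M[:3,:3].T@np.linalg.inv(K)@[u,v,1]; o=-M[:3,:3].T@M[:3,3]; return o,d/np.linalg.norm(d)
def atz(c,u,v,z):
    o,d=ray(c,u,v); return o+d*(z-o[2])/d[2]
def tri(obs):
    A=np.zeros((3,3));b=np.zeros(3)
    rs=[ray(c,u,v) for c,u,v in obs]
    for o,d in rs:
        P=np.eye(3)-np.outer(d,d);A+=P;b+=P@o
    p=np.linalg.solve(A,b); return p,[np.linalg.norm((np.eye(3)-np.outer(d,d))@(p-o)) for o,d in rs]
def proj(c,p):
    K,M=c;q=K@(M[:3,:3]@np.array(p)+M[:3,3]);return q[:2]/q[2]
E
python3 - <<'E'
from h import *
for n in ['top','side']:
    c=snap(n,n+'0'); print(n,ray(c,256,192),c[0][0,0])
a,b=cv2.imread('pics/top0.png'),cv2.imread('pics/side0.png')
E
```

```text
top (array([ 0.4371698 , -0.10580222,  0.84372177]), array([ 0.15901995,  0.0247927 , -0.98696402])) 360.36201737079796
side (array([ 0.33544419, -0.65897823,  0.66967293]), array([ 0.24582368,  0.64158783, -0.72659189])) 383.48181240606374
```

View pics/top0.png

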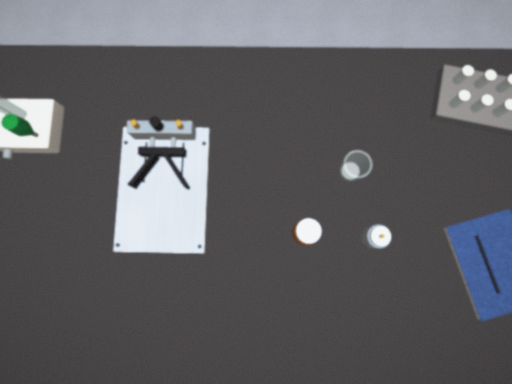

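View pics/side0.png

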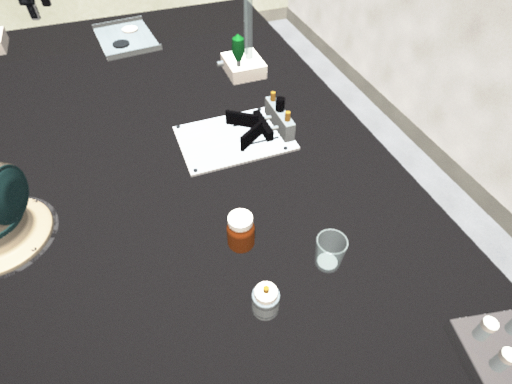

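The top view shows the cell's nipple at (381,236), the jar at (308,231), the beaker at (357,165), and the deck corners at (123,127), (210,128), (205,252) and (114,251). The head lies toward the top of the image. In the side view the nipple is at (266,289) and the deck corners are at (175,140), (195,170) and (297,150).

Run:
```python
from h import *
np.set_printoptions(precision=4,suppress=True)
t,s=load('top0'),load('side0')
print('nipple',tri([(t,381,236),(s,266,287)]))
print('jarcap',tri([(t,308.5,231),(s,240.5,219)]))
print('beaker z=.075',atz(t,357.5,164,.075),atz(s,331.5,243,.075))
for u,v in [(123,127),(210,128),(205,252),(114,251)]: print('deck top',atz(t,u,v,.01))
for u,v in [(175,140),(195,170),(297,150)]: print('deck side',atz(s,u,v,.01))
for u,v in [(133,186),(187,188),(161,157)]: print('nest',atz(t,u,v,.052))
# enlarged crop of dock both views
a=cv2.resize(cv2.imread('pics/top0.png')[110:262,105:220],None,fx=3.5,fy=3.5,interpolation=2)
b=cv2.resize(cv2.imread('pics/side0.png')[85:180,165:305],None,fx=2.8,fy=2.8,interpolation=2)
print(a.shape,b.shape)
o=np.zeros((max(a.shape[0],b.shape[0]),a.shape[1]+b.shape[1],3),np.uint8);o[:a.shape[0],:a.shape[1]]=a;o[:b.shape[0],a.shape[1]:]=b
cv2.imwrite('pics/dock.png',o)
print(get_state())
```

```text
nipple (array([ 0.4729, -0.3514,  0.075 ]), [np.float64(0.0004507511247126297), np.float64(0.00045075112471252475)])
jarcap (array([ 0.4793, -0.1986,  0.0826]), [np.float64(0.000192045375543345), np.float64(0.00019204537554335575)])
beaker z=.075 [ 0.6269 -0.3058  0.075 ] [ 0.6241 -0.3081  0.075 ]
deck top [0.7258 0.2431 0.01  ]
deck top [0.7263 0.0301 0.01  ]
deck top [0.4301 0.0288 0.01  ]
deck top [0.4275 0.2393 0.01  ]
deck side [0.4208 0.1815 0.01  ]
deck side [0.4421 0.0473 0.01  ]
deck side [0.714  0.0289 0.01  ]
nest [0.5731 0.1913 0.052 ]
nest [0.5708 0.0689 0.052 ]
nest [0.6413 0.1322 0.052 ]
(532, 402, 3) (266, 392, 3)
{'clock': 0.1, 'qpos': array([ 1.148 ,  0.2765,  1.506 , -0.    ,  1.3607, -0.121 ]), 'qd': array([-0.0009, -0.0015, -0.0042, -0.0007, -0.0008,  0.0004]), 'effort': array([  0.0009, -41.7704, -24.6404,  -0.0002,   0.0059,   0.    ]), 'position': array([0.1707, 0.5486, 0.2305]), 'ee_rot': array([-0.0002,  0.1503,  0.9886, -0.0008]), 'contact_force': array([-1.3986,  0.3058, -0.2334]), 'moment': array([0.0302, 0.0186, 0.0119]), 'gripper_force': 0.0, 'width': 0.08564053899694528}
```

View pics/dock.png

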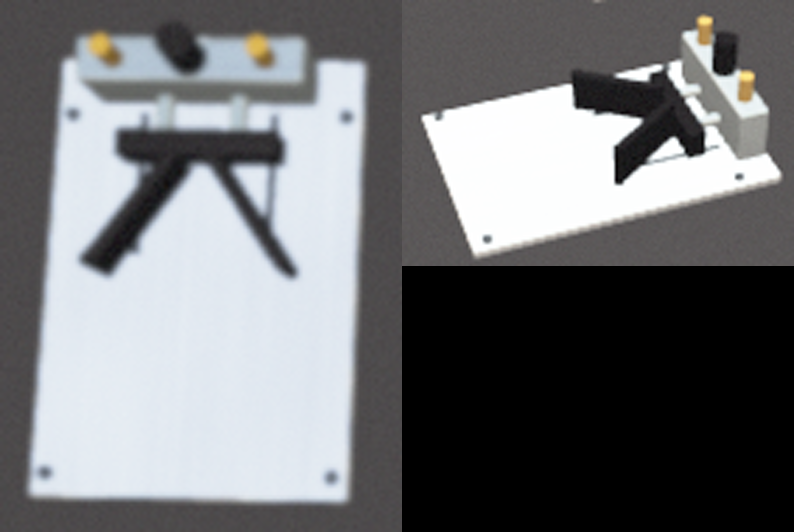

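The zoomed crop shows the V opening toward −x. Its inner wall front ends are near top-image pixels (135,185) and (188,188). The measured deck is 300 × 210 mm with a yaw of about 0.01 rad, as the text says. The nipple height of 75 mm and the jar height of 83 mm also agree. I'll move over the dock next and look with the wrist camera.

Call:
send_rows(increments=[{"gripper": -1, "linear": [0.04, -0.02, 0.02], "delta_rot": [0, 0, 0.05]}, {"gripper": -1, "linear": [0.07, -0.06, 0.04], "delta_rot": [0, 0, 0.12]}, {"gripper": -1, "linear": [0.1, -0.1, 0.06], "delta_rot": [0, 0, 0.2]}, {"gripper": -1, "linear": [0.13, -0.14, 0.07], "delta_rot": [0, 0, 0.3]}, {"gripper": -1, "linear": [0.16, -0.18, 0.08], "delta_rot": [0, 0, 0.312]}, {"gripper": -1, "linear": [0.19, -0.22, 0.08], "delta_rot": [0, 0, 0.312]}, {"gripper": -1, "linear": [0.22, -0.26, 0.08], "delta_rot": [0, 0, 0.312]}, {"gripper": -1, "linear": [0.25, -0.3, 0.08], "delta_rot": [0, 0, 0.312]}])

```text
clock: 0.9
position: [0.4159, 0.2548, 0.3113]
ee_rot: [0.0, -0.005, 1.0, 0.0]
contact_force: [1.2, 1.0, 0.2]
width: 0.085
gripper_force: 0.0
```

Call:
send_rows(increments=[{"gripper": -1, "linear": [0.03, -0.04, 0], "delta_rot": [0, 0, 0]}, {"gripper": -1, "linear": [0.06, -0.08, 0], "delta_rot": [0, 0, 0]}, {"gripper": -1, "linear": [0.08, -0.115, 0], "delta_rot": [0, 0, 0]}, {"gripper": -1, "linear": [0.08, -0.115, 0], "delta_rot": [0, 0, 0]}, {"gripper": -1, "linear": [0.08, -0.115, 0], "delta_rot": [0, 0, 0]}, {"gripper": -1, "linear": [0.08, -0.115, 0], "delta_rot": [0, 0, 0]}])

```text
clock: 1.5
position: [0.4946, 0.1423, 0.3111]
ee_rot: [-0.001, -0.005, 1.0, 0.0]
contact_force: [0.8, 0.7, 0.4]
width: 0.0854
gripper_force: 0.0
```

Run:
```python
from h import *
np.set_printoptions(precision=4,suppress=True)
c=snap('wrist','w1'); s=get_state(); print(s['position'],s['ee_rot'],s['qpos'],ray(c,256,192),c[0])
```

```text
[0.4945 0.1426 0.3112] [-0.0003 -0.0058  1.      0.0003] [ 0.1449  0.1483  1.4785  0.0007  1.5154 -1.4375] (array([0.4279, 0.1403, 0.4531]), array([ 0.257 ,  0.0113, -0.9664])) [[273.762    0.     253.9393]
 [  0.     273.762  193.2723]
 [  0.       0.       1.    ]]
```

View pics/w1.png

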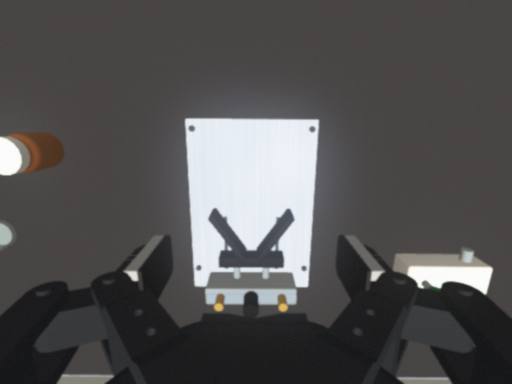

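The wrist view shows the deck's front corners at (187,119) and (318,120), and its lower screws near (199,267) and (304,268). The V wall tips are near (213,210) and (290,211), and the V is symmetric about column 251.

Run:
```python
from h import *
np.set_printoptions(precision=4,suppress=True)
c=load('w1'); g=cv2.cvtColor(cv2.imread('pics/w1.png'),cv2.COLOR_BGR2GRAY).astype(float)
def cross(row,a,b,lv=110):
    r=g[row,a:b]; i=np.where((r[:-1]-lv)*(r[1:]-lv)<0)[0]; return [round(float(a+k+(lv-r[k])/(r[k+1]-r[k])),1) for k in i]
for row in [140,160,180,200,208,212,216,220,224,228,232,236,240,244]: print(row,cross(row,175,330))
L=[];Rr=[]
for row in range(135,205,5):
    x=cross(row,175,330); L.append(atz(c,x[0],row,.01));Rr.append(atz(c,x[-1],row,.01))
L=np.array(L);Rr=np.array(Rr);m=(L+Rr)/2
print('edges y',L[[0,-1]],Rr[[0,-1]],'mid fit',np.polyfit(m[:,0],m[:,1],1))
for col in (200,230,250,270,305):
    k=cv2.cvtColor(cv2.imread('pics/w1.png'),cv2.COLOR_BGR2GRAY)[:,col].astype(float)
    i=[j for j in range(100,240) if (k[j]-110)*(k[j+1]-110)<0]; print(col,i,atz(c,col,i[0]+(110-k[i[0]])/(k[i[0]+1]-k[i[0]]),.01))
s=load('side0')
for u,v in [(171.8,126.8+13),(191,176.4-5),(300,148.6)]: pass
print('corner tri',tri([(load('top0'),204.6,252.5),(c,187,119.5),]), tri([(load('top0'),113,251.5),(c,318.2,120)]))
print('nest tips z.052',[atz(c,u,v,.052) for u,v in [(209.5,212),(217,208.5),(287,209),(294.5,212.5)]])
print('crossbar rear/front mid z .052', atz(c,251,251,.052))
```

```text
140 [184.6, 318.2]
160 [185.8, 317.2]
180 [187.0, 315.8]
200 [188.2, 314.4]
208 [188.5]
212 [188.8, 211.8, 217.8, 284.9, 290.2, 313.6]
216 [189.1, 209.8, 220.8, 281.9, 292.1, 313.4]
220 [189.4, 209.6, 225.4, 277.3, 292.5, 313.3]
224 [189.6, 213.0, 227.1, 275.7, 289.3, 312.9]
228 [189.7, 216.2, 230.1, 272.6, 286.2, 312.5]
232 [190.0, 219.2, 233.2, 269.5, 282.9, 312.3]
236 [190.4, 222.3, 236.3, 266.2, 279.7, 312.0]
240 [190.7, 225.0, 239.3, 263.2, 277.2, 311.7]
244 [190.6, 225.9, 242.3, 259.9, 274.0, 311.4]Traceback (most recent call last):
  File "<stdin>", line 9, in <module>
IndexError: list index out of range
```

Run:
```python
from h import *
np.set_printoptions(precision=4,suppress=True)
c=load('w1'); t=load('top0'); s=load('side0')
a=[(184.6,318.2,140),(185.8,317.2,160),(187,315.8,180),(188.2,314.4,200)]
L=np.array([atz(c,l,v,.01) for l,r,v in a]);R=np.array([atz(c,r,v,.01) for l,r,v in a])
print('edge',L[0],L[-1],R[0],R[-1]); m=(L+R)/2; print('mid',np.polyfit(m[:,0],m[:,1],1), m[0])
b=[(227.1,275.7,224),(230.1,272.6,228),(233.2,269.5,232),(236.3,266.2,236),(239.3,263.2,240)]
A=np.array([atz(c,l,v,.052) for l,r,v in b]);B=np.array([atz(c,r,v,.052) for l,r,v in b])
for P in(A,B):
    k=np.polyfit(P[:,0],P[:,1],1); print('wall slope deg',np.degrees(np.arctan(k[0])),k)
ka=np.polyfit(A[:,0],A[:,1],1);kb=np.polyfit(B[:,0],B[:,1],1)
xi=-(ka[1]-kb[1])/(ka[0]-kb[0]);print('apex',xi,np.polyval(ka,xi),'seat',xi-.025/np.sin(np.radians(35)))
print('tips',[atz(c,u,v,.052) for u,v in [(217.3,211),(285.4,211)]])
print('tri front corners',tri([(t,204.6,252.5),(c,184.8,119.5),(s,191,176.4)]),tri([(t,113,251.5),(c,319,120),(s,171.8,126.8)]))
```

```text
edge [0.4613 0.0305 0.01  ] [0.561  0.0312 0.01  ] [0.4588 0.2434 0.01  ] [0.5585 0.2442 0.01  ]
mid [0.0072 0.1337] [0.4601 0.1369 0.01  ]
wall slope deg 35.277165817849834 [ 0.7074 -0.3148]
wall slope deg -34.85743272839836 [-0.6965  0.5847]
apex 0.6406899089002703 0.138439561645408 seat 0.5971037390097429
tips [array([0.5656, 0.0856, 0.052 ]), array([0.5644, 0.1908, 0.052 ])]
tri front corners (array([0.4288, 0.0312, 0.0066]), [np.float64(0.0009991387952193185), np.float64(0.0011474132097313364), np.float64(0.0012822567792681399)]) (array([0.4265, 0.2421, 0.01  ]), [np.float64(0.0005301050883691221), np.float64(0.0016285812779347581), np.float64(0.0015067730452977914)])
```

The deck height comes out at about 10 mm. The seat is near (0.598, 0.138), with the V's centre line at y ≈ 0.138. I'll fetch the cell now.

Call:
send_rows(increments=[{"gripper": -1, "linear": [0, -0.03, 0], "delta_rot": [0, 0, 0]}, {"gripper": -1, "linear": [0, -0.07, 0], "delta_rot": [0, 0, 0]}, {"gripper": -1, "linear": [0, -0.11, 0], "delta_rot": [0, 0, 0]}, {"gripper": -1, "linear": [0, -0.15, 0], "delta_rot": [0, 0, 0]}, {"gripper": -1, "linear": [-0.01, -0.19, 0], "delta_rot": [0, 0, 0]}, {"gripper": -1, "linear": [-0.01, -0.23, 0], "delta_rot": [0, 0, 0]}, {"gripper": -1, "linear": [-0.01, -0.27, 0], "delta_rot": [0, 0, 0]}, {"gripper": -1, "linear": [-0.02, -0.31, 0], "delta_rot": [0, 0, 0]}])

```text
clock: 2.35
position: [0.4759, -0.1685, 0.3115]
ee_rot: [0.001, -0.007, 1.0, 0.0]
contact_force: [1.1, -0.7, 0.7]
width: 0.0853
gripper_force: 0.0
```

Call:
send_rows(increments=[{"gripper": -1, "linear": [0, -0.04, 0], "delta_rot": [0, 0, 0]}, {"gripper": -1, "linear": [0, -0.08, -0.02], "delta_rot": [0, 0, 0]}, {"gripper": -1, "linear": [0, -0.12, -0.05], "delta_rot": [0, 0, 0]}, {"gripper": -1, "linear": [0, -0.15, -0.08], "delta_rot": [0, 0, 0]}, {"gripper": -1, "linear": [0, -0.18, -0.1], "delta_rot": [0, 0, 0]}, {"gripper": -1, "linear": [0, -0.18, -0.12], "delta_rot": [0, 0, 0]}, {"gripper": -1, "linear": [0, -0.18, -0.12], "delta_rot": [0, 0, 0]}, {"gripper": -1, "linear": [0, -0.18, -0.12], "delta_rot": [0, 0, 0]}])

```text
clock: 3.15
position: [0.4758, -0.3471, 0.1916]
ee_rot: [-0.0, -0.006, 1.0, 0.0]
contact_force: [-0.0, -0.1, 0.0]
width: 0.0855
gripper_force: 0.0
```

Run:
```python
from h import *
np.set_printoptions(precision=4,suppress=True)
c=snap('wrist','w2'); s=get_state(); print(s['position'],s['ee_rot'],s['qd'],s['contact_force'])
print('pred nipple',proj(c,[.4729,-.3514,.075]))
```

```text
[ 0.4762 -0.3474  0.1925] [ 0.0006 -0.0061  1.     -0.0003] [-0.0022 -0.014  -0.0148 -0.0019 -0.0018  0.001 ] [-0.1879 -0.3998 -0.2724]
pred nipple [250.5835 186.909 ]
```

View pics/w2.png

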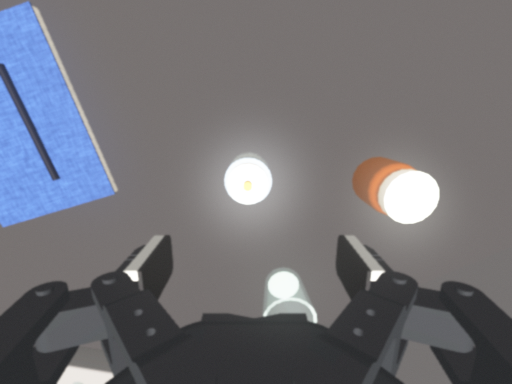

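The wrist view shows the nipple at (248.5,185), about 2 px or 2 mm from the prediction. The jar is at (408,196) and the beaker at (290,315), both clear of the fingers. I'll descend and grasp.

Call:
send_rows(increments=[{"gripper": -1, "linear": [-0.004, -0.005, -0.03], "delta_rot": [0, 0, 0]}, {"gripper": -1, "linear": [-0.004, -0.005, -0.06], "delta_rot": [0, 0, 0]}, {"gripper": -1, "linear": [-0.004, -0.005, -0.09], "delta_rot": [0, 0, 0]}, {"gripper": -1, "linear": [-0.004, -0.005, -0.12], "delta_rot": [0, 0, 0]}, {"gripper": -1, "linear": [-0.004, -0.005, -0.15], "delta_rot": [0, 0, 0]}, {"gripper": -1, "linear": [-0.004, -0.005, -0.17], "delta_rot": [0, 0, 0]}, {"gripper": -1, "linear": [-0.004, -0.005, -0.178], "delta_rot": [0, 0, 0]}, {"gripper": -1, "linear": [-0.004, -0.005, -0.178], "delta_rot": [0, 0, 0]}])

```text
clock: 4.0
position: [0.4719, -0.3529, 0.0137]
ee_rot: [0.0, -0.006, 1.0, 0.0]
contact_force: [0.8, -0.4, 0.0]
width: 0.0855
gripper_force: 0.0
```

Call:
send_rows(increments=[{"gripper": 0, "linear": [0, 0, 0], "delta_rot": [0, 0, 0]}, {"gripper": 0.2, "linear": [0, 0, 0], "delta_rot": [0, 0, 0]}, {"gripper": 0.4, "linear": [0, 0, 0], "delta_rot": [0, 0, 0]}, {"gripper": 0.8, "linear": [0, 0, 0], "delta_rot": [0, 0, 0]}, {"gripper": 1, "linear": [0, 0, 0], "delta_rot": [0, 0, 0]}, {"gripper": 1, "linear": [0, 0, 0], "delta_rot": [0, 0, 0]}, {"gripper": 1, "linear": [0, 0, 0], "delta_rot": [0, 0, 0]}, {"gripper": 1, "linear": [0, 0, 0], "delta_rot": [0, 0, 0]}], newtons=50)

```text
clock: 4.8
position: [0.4723, -0.3542, 0.0151]
ee_rot: [0.001, -0.005, 1.0, -0.001]
contact_force: [-0.4, 0.6, 6.1]
width: 0.049
gripper_force: 51.8
```

Call:
send_rows(increments=[{"gripper": 1, "linear": [0, 0, 0.02], "delta_rot": [0, 0, 0]}, {"gripper": 1, "linear": [0, 0, 0.05], "delta_rot": [0, 0, 0]}, {"gripper": 1, "linear": [0, 0, 0.09], "delta_rot": [0, 0, 0]}, {"gripper": 1, "linear": [0, 0, 0.13], "delta_rot": [0, 0, 0]}, {"gripper": 1, "linear": [0, 0.01, 0.15], "delta_rot": [0, 0, 0]}, {"gripper": 1, "linear": [0, 0.03, 0.16], "delta_rot": [0, 0, 0]}, {"gripper": 1, "linear": [0, 0.06, 0.16], "delta_rot": [0, 0, 0]}, {"gripper": 1, "linear": [0, 0.09, 0.16], "delta_rot": [0, 0, 0]}])

```text
clock: 5.6
position: [0.4703, -0.2612, 0.1728]
ee_rot: [-0.001, -0.005, 1.0, 0.001]
contact_force: [-0.1, -0.2, -2.1]
width: 0.0488
gripper_force: 52.1
```

Call:
send_rows(increments=[{"gripper": 1, "linear": [0, 0.03, 0], "delta_rot": [0, 0, 0]}, {"gripper": 1, "linear": [0, 0.07, 0], "delta_rot": [0, 0, 0]}, {"gripper": 1, "linear": [0.01, 0.11, 0], "delta_rot": [0, 0, 0]}, {"gripper": 1, "linear": [0.01, 0.15, 0], "delta_rot": [0, 0, 0]}, {"gripper": 1, "linear": [0.02, 0.19, 0], "delta_rot": [0, 0, 0]}, {"gripper": 1, "linear": [0.02, 0.23, 0], "delta_rot": [0, 0, 0]}, {"gripper": 1, "linear": [0.03, 0.27, 0], "delta_rot": [0, 0, 0]}, {"gripper": 1, "linear": [0.03, 0.3, 0], "delta_rot": [0, 0, 0]}])

```text
clock: 6.4
position: [0.5003, 0.0398, 0.1724]
ee_rot: [-0.001, -0.006, 1.0, 0.001]
contact_force: [0.3, -0.4, -2.6]
width: 0.0489
gripper_force: 52.2
```

Call:
send_rows(increments=[{"gripper": 1, "linear": [0, 0.03, 0], "delta_rot": [0, 0, 0]}, {"gripper": 1, "linear": [0, 0.06, 0], "delta_rot": [0, 0, 0]}, {"gripper": 1, "linear": [0, 0.08, -0.02], "delta_rot": [0, 0, 0]}, {"gripper": 1, "linear": [0, 0.1, -0.05], "delta_rot": [0, 0, 0]}, {"gripper": 1, "linear": [0, 0.1, -0.08], "delta_rot": [0, 0, 0]}, {"gripper": 1, "linear": [0, 0.1, -0.11], "delta_rot": [0, 0, 0]}, {"gripper": 1, "linear": [0, 0.1, -0.12], "delta_rot": [0, 0, 0]}, {"gripper": 1, "linear": [0, 0.1, -0.12], "delta_rot": [0, 0, 0]}])

```text
clock: 7.2
position: [0.4988, 0.1367, 0.0516]
ee_rot: [-0.003, -0.005, 1.0, -0.0]
contact_force: [-1.0, -0.7, -1.8]
width: 0.0491
gripper_force: 52.2
```

Run:
```python
from h import *
np.set_printoptions(precision=4,suppress=True)
c=snap('side','s1'); s=get_state(); print(s['position'],s['ee_rot'],s['contact_force'],s['width'])
cv2.imwrite('pics/s1c.png',cv2.resize(cv2.imread('pics/s1.png')[60:220,120:320],None,fx=3,fy=3,interpolation=2))
```

```text
[0.5005 0.1368 0.053 ] [-0.0009 -0.0052  1.     -0.    ] [ 0.3084  0.3244 -0.2449] 0.04879155807169898
```

View pics/s1c.png

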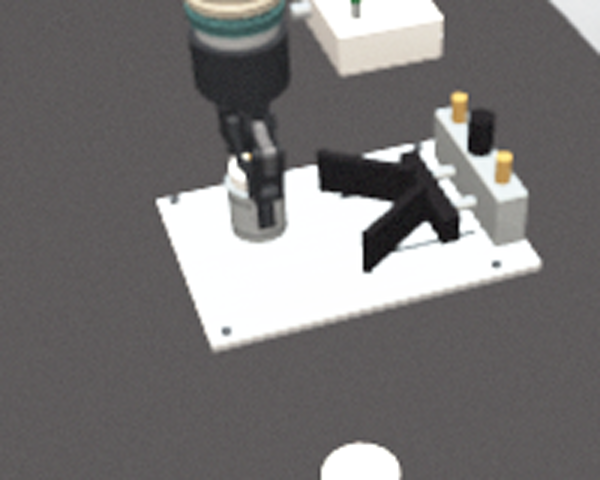

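The cell is held upright over the bare front deck, at full-image pixels around (205,125), clear of the V. I'll lower it slowly.

Call:
send_rows(increments=[{"gripper": 1, "linear": [0, 0, -0.01], "delta_rot": [0, 0, 0]}, {"gripper": 1, "linear": [0, 0, -0.018], "delta_rot": [0, 0, 0]}, {"gripper": 1, "linear": [0, 0, -0.022], "delta_rot": [0, 0, 0]}, {"gripper": 1, "linear": [0, 0, -0.024], "delta_rot": [0, 0, 0]}, {"gripper": 1, "linear": [0, 0, -0.025], "delta_rot": [0, 0, 0]}, {"gripper": 1, "linear": [0, 0, -0.026], "delta_rot": [0, 0, 0]}, {"gripper": 1, "linear": [0, 0, -0.026], "delta_rot": [0, 0, 0]}])

```text
clock: 7.95
position: [0.5014, 0.1366, 0.0274]
ee_rot: [0.0, -0.005, 1.0, 0.0]
contact_force: [-0.5, 0.2, -2.4]
width: 0.0489
gripper_force: 52.2
```

Call:
send_rows(increments=[{"gripper": 1, "linear": [0, 0, -0.001], "delta_rot": [0, 0, 0]}, {"gripper": 1, "linear": [0, 0, -0.001], "delta_rot": [0, 0, 0]}, {"gripper": 1, "linear": [0, 0, -0.002], "delta_rot": [0, 0, 0]}, {"gripper": 1, "linear": [0, 0, -0.002], "delta_rot": [0, 0, 0]}])

```text
clock: 8.35
position: [0.5012, 0.1365, 0.0253]
ee_rot: [-0.0, -0.005, 1.0, 0.0]
contact_force: [-0.3, -0.2, -0.7]
width: 0.0487
gripper_force: 52.2
```

Call:
send_rows(increments=[{"gripper": 1, "linear": [0, 0, -0.0005], "delta_rot": [0, 0, 0]}, {"gripper": 1, "linear": [0, 0, -0.0005], "delta_rot": [0, 0, 0]}, {"gripper": 0.2, "linear": [0, 0, -0.0005], "delta_rot": [0, 0, 0]}, {"gripper": -0.2, "linear": [0, 0, -0.0005], "delta_rot": [0, 0, 0]}, {"gripper": -0.6, "linear": [0, 0, -0.0005], "delta_rot": [0, 0, 0]}, {"gripper": -1, "linear": [0, 0, -0.0005], "delta_rot": [0, 0, 0]}, {"gripper": -1, "linear": [0, 0, -0.0005], "delta_rot": [0, 0, 0]}, {"gripper": -1, "linear": [0, 0, -0.0005], "delta_rot": [0, 0, 0]}])

```text
clock: 9.15
position: [0.5013, 0.1366, 0.0248]
ee_rot: [-0.0, -0.005, 1.0, 0.0]
contact_force: [-0.1, -0.2, -0.3]
width: 0.085
gripper_force: 0.0
```

Call:
send_rows(increments=[{"gripper": -1, "linear": [0, 0, 0.01], "delta_rot": [0, 0, 0]}, {"gripper": -1, "linear": [0, 0, 0.03], "delta_rot": [0, 0, 0]}, {"gripper": -1, "linear": [0, 0, 0.06], "delta_rot": [0, 0, 0]}, {"gripper": -1, "linear": [0, 0, 0.09], "delta_rot": [0, 0, 0]}, {"gripper": -1, "linear": [-0.02, 0, 0.11], "delta_rot": [0, 0, 0]}, {"gripper": -1, "linear": [-0.05, 0, 0.11], "delta_rot": [0, 0, 0]}, {"gripper": -1, "linear": [-0.08, 0, 0.11], "delta_rot": [0, 0, 0]}, {"gripper": -1, "linear": [-0.08, 0, 0.11], "delta_rot": [0, 0, 0]}])

```text
clock: 9.95
position: [0.4165, 0.1364, 0.1353]
ee_rot: [-0.002, -0.006, 1.0, -0.0]
contact_force: [-0.5, -0.3, 0.1]
width: 0.0851
gripper_force: 0.0
```

Run:
```python
from h import *
np.set_printoptions(precision=4,suppress=True)
c=snap('wrist','w3'); s=get_state(); print(s['position'],s['ee_rot'],s['contact_force'],s['width'])
print(proj(c,[.501,.137,.084]))
```

```text
[0.4195 0.1366 0.1356] [ 0.0001 -0.0054  1.      0.0001] [0.9607 0.3649 0.5964] 0.08529804184318632
[254.8489 309.1506]
```

View pics/w3.png

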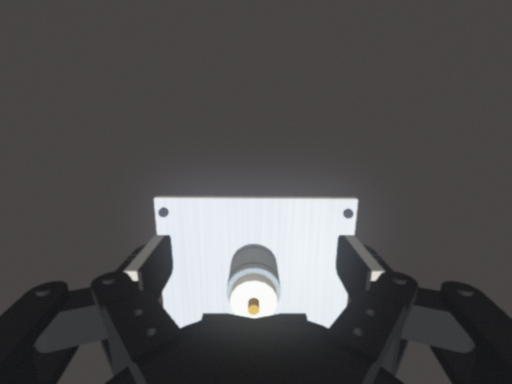

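The nipple is at (254,308), within about 1 px of the prediction, so the cell stands at about (0.500, 0.137). I'll shut the fingers and bring them down behind it.

Call:
send_rows(increments=[{"gripper": 1, "linear": [0, 0, 0], "delta_rot": [0, 0, 0]}, {"gripper": 1, "linear": [0, 0, 0], "delta_rot": [0, 0, 0]}, {"gripper": 1, "linear": [0, 0, 0], "delta_rot": [0, 0, 0]}, {"gripper": 1, "linear": [0, 0, -0.03], "delta_rot": [0, 0, 0]}, {"gripper": 1, "linear": [0.01, 0, -0.06], "delta_rot": [0, 0, 0]}, {"gripper": 1, "linear": [0.015, 0, -0.09], "delta_rot": [0, 0, 0]}, {"gripper": 1, "linear": [0.015, 0, -0.107], "delta_rot": [0, 0, 0]}, {"gripper": 1, "linear": [0.015, 0, -0.107], "delta_rot": [0, 0, 0]}])

```text
clock: 10.8
position: [0.4349, 0.1361, 0.0254]
ee_rot: [-0.003, -0.005, 1.0, -0.0]
contact_force: [-0.4, 0.2, 0.1]
width: 0.0003
gripper_force: 0.0
```

Call:
send_rows(increments=[{"gripper": 1, "linear": [0.004, 0, 0], "delta_rot": [0, 0, 0]}, {"gripper": 1, "linear": [0.008, 0, 0], "delta_rot": [0, 0, 0]}, {"gripper": 1, "linear": [0.012, 0, 0], "delta_rot": [0, 0, 0]}, {"gripper": 1, "linear": [0.016, 0, 0], "delta_rot": [0, 0, 0]}, {"gripper": 1, "linear": [0.02, 0, 0], "delta_rot": [0, 0, 0]}, {"gripper": 1, "linear": [0.024, 0, 0], "delta_rot": [0, 0, 0]}, {"gripper": 1, "linear": [0.028, 0, 0], "delta_rot": [0, 0, 0]}, {"gripper": 1, "linear": [0.032, 0, 0], "delta_rot": [0, 0, 0]}])

```text
clock: 11.6
position: [0.4684, 0.1366, 0.0278]
ee_rot: [-0.0, -0.005, 1.0, 0.0]
contact_force: [-1.3, 0.3, 1.7]
width: -0.0001
gripper_force: 0.3
```

Call:
send_rows(increments=[{"gripper": 1, "linear": [0.003, 0, 0], "delta_rot": [0, 0, 0]}, {"gripper": 1, "linear": [0.006, 0, 0], "delta_rot": [0, 0, 0]}, {"gripper": 1, "linear": [0.009, 0, 0], "delta_rot": [0, 0, 0]}, {"gripper": 1, "linear": [0.012, 0, 0], "delta_rot": [0, 0, 0]}, {"gripper": 1, "linear": [0.015, 0, 0], "delta_rot": [0, 0, 0]}, {"gripper": 1, "linear": [0.018, 0, 0], "delta_rot": [0, 0, 0]}, {"gripper": 1, "linear": [0.021, 0, 0], "delta_rot": [0, 0, 0]}, {"gripper": 1, "linear": [0.024, 0, 0], "delta_rot": [0, 0, 0]}])

```text
clock: 12.4
position: [0.4925, 0.1366, 0.0278]
ee_rot: [-0.0, -0.005, 1.0, 0.0]
contact_force: [0.1, 0.7, -0.1]
width: -0.0003
gripper_force: 0.2
```

Call:
send_rows(increments=[{"gripper": 1, "linear": [0.003, 0, 0], "delta_rot": [0, 0, 0]}, {"gripper": 1, "linear": [0.006, 0, 0], "delta_rot": [0, 0, 0]}, {"gripper": 1, "linear": [0.009, 0, 0], "delta_rot": [0, 0, 0]}, {"gripper": 1, "linear": [0.012, 0, 0], "delta_rot": [0, 0, 0]}, {"gripper": 1, "linear": [0.015, 0, 0], "delta_rot": [0, 0, 0]}, {"gripper": 1, "linear": [0.018, 0, 0], "delta_rot": [0, 0, 0]}, {"gripper": 1, "linear": [0.021, 0, 0], "delta_rot": [0, 0, 0]}, {"gripper": 1, "linear": [0.024, 0, 0], "delta_rot": [0, 0, 0]}])

```text
clock: 13.2
position: [0.5165, 0.1366, 0.0278]
ee_rot: [-0.0, -0.005, 1.0, 0.0]
contact_force: [-0.4, 0.2, -1.3]
width: -0.0001
gripper_force: 0.2
```

Call:
send_rows(increments=[{"gripper": 1, "linear": [0.002, 0, 0], "delta_rot": [0, 0, 0]}, {"gripper": 1, "linear": [0.005, 0, 0], "delta_rot": [0, 0, 0]}, {"gripper": 1, "linear": [0.008, 0, 0], "delta_rot": [0, 0, 0]}, {"gripper": 1, "linear": [0.011, 0, 0], "delta_rot": [0, 0, 0]}, {"gripper": 1, "linear": [0.014, 0, 0], "delta_rot": [0, 0, 0]}, {"gripper": 1, "linear": [0.017, 0, 0], "delta_rot": [0, 0, 0]}, {"gripper": 1, "linear": [0.019, 0, 0], "delta_rot": [0, 0, 0]}, {"gripper": 1, "linear": [0.02, 0, 0], "delta_rot": [0, 0, 0]}])

```text
clock: 14.0
position: [0.5366, 0.1366, 0.0278]
ee_rot: [0.0, -0.005, 1.0, 0.0]
contact_force: [-1.2, -0.6, 0.5]
width: 0.0001
gripper_force: 0.3
```

Call:
send_rows(increments=[{"gripper": 1, "linear": [0.001, 0, 0], "delta_rot": [0, 0, 0]}, {"gripper": 1, "linear": [0.002, 0, 0], "delta_rot": [0, 0, 0]}, {"gripper": 1, "linear": [0.003, 0, 0], "delta_rot": [0, 0, 0]}, {"gripper": 1, "linear": [0.004, 0, 0], "delta_rot": [0, 0, 0]}, {"gripper": 1, "linear": [0.005, 0, 0], "delta_rot": [0, 0, 0]}, {"gripper": 1, "linear": [0.006, 0, 0], "delta_rot": [0, 0, 0]}, {"gripper": 1, "linear": [0.007, 0, 0], "delta_rot": [0, 0, 0]}, {"gripper": 1, "linear": [0.008, 0, 0], "delta_rot": [0, 0, 0]}])

```text
clock: 14.8
position: [0.5444, 0.1366, 0.0278]
ee_rot: [0.0, -0.005, 1.0, 0.0]
contact_force: [-0.9, 0.1, 0.1]
width: 0.0001
gripper_force: 0.3
```

Call:
send_rows(increments=[{"gripper": 1, "linear": [0.001, 0, 0], "delta_rot": [0, 0, 0]}, {"gripper": 1, "linear": [0.002, 0, 0], "delta_rot": [0, 0, 0]}, {"gripper": 1, "linear": [0.003, 0, 0], "delta_rot": [0, 0, 0]}, {"gripper": 1, "linear": [0.004, 0, 0], "delta_rot": [0, 0, 0]}, {"gripper": 1, "linear": [0.005, 0, 0], "delta_rot": [0, 0, 0]}, {"gripper": 1, "linear": [0.006, 0, 0], "delta_rot": [0, 0, 0]}, {"gripper": 1, "linear": [0.007, 0, 0], "delta_rot": [0, 0, 0]}, {"gripper": 1, "linear": [0.008, 0, 0], "delta_rot": [0, 0, 0]}])

```text
clock: 15.6
position: [0.5524, 0.1366, 0.0278]
ee_rot: [0.0, -0.005, 1.0, 0.0]
contact_force: [-0.5, -0.3, 0.3]
width: -0.0003
gripper_force: 0.3
```

Call:
send_rows(increments=[{"gripper": 1, "linear": [0.001, 0, 0], "delta_rot": [0, 0, 0]}, {"gripper": 1, "linear": [0.002, 0, 0], "delta_rot": [0, 0, 0]}, {"gripper": 1, "linear": [0.003, 0, 0], "delta_rot": [0, 0, 0]}, {"gripper": 1, "linear": [0.004, 0, 0], "delta_rot": [0, 0, 0]}, {"gripper": 1, "linear": [0.005, 0, 0], "delta_rot": [0, 0, 0]}, {"gripper": 1, "linear": [0.006, 0, 0], "delta_rot": [0, 0, 0]}, {"gripper": 1, "linear": [0.007, 0, 0], "delta_rot": [0, 0, 0]}, {"gripper": 1, "linear": [0.008, 0, 0], "delta_rot": [0, 0, 0]}])

```text
clock: 16.4
position: [0.5604, 0.1366, 0.0278]
ee_rot: [-0.0, -0.005, 1.0, 0.0]
contact_force: [0.2, -0.2, -0.1]
width: 0.0
gripper_force: 0.3
```

Call:
send_rows(increments=[{"gripper": 1, "linear": [0.001, 0, 0], "delta_rot": [0, 0, 0]}, {"gripper": 1, "linear": [0.002, 0, 0], "delta_rot": [0, 0, 0]}, {"gripper": 1, "linear": [0.003, 0, 0], "delta_rot": [0, 0, 0]}, {"gripper": 1, "linear": [0.004, 0, 0], "delta_rot": [0, 0, 0]}])

```text
clock: 16.8
position: [0.5644, 0.1366, 0.0278]
ee_rot: [0.0, -0.005, 1.0, 0.0]
contact_force: [-0.2, -0.4, 1.5]
width: 0.0004
gripper_force: 0.3
```

Call:
send_rows(increments=[{"gripper": 1, "linear": [0.001, 0, 0], "delta_rot": [0, 0, 0]}, {"gripper": 1, "linear": [0.002, 0, 0], "delta_rot": [0, 0, 0]}, {"gripper": 1, "linear": [0.003, 0, 0], "delta_rot": [0, 0, 0]}, {"gripper": 1, "linear": [0.004, 0, 0], "delta_rot": [0, 0, 0]}])

```text
clock: 17.2
position: [0.5684, 0.1366, 0.0278]
ee_rot: [0.0, -0.005, 1.0, 0.0]
contact_force: [-1.0, -0.4, 0.1]
width: 0.0002
gripper_force: 0.3
```

Run:
```python
from h import *
np.set_printoptions(precision=4,suppress=True)
c=snap('top','t1'); s=get_state(); print(s['position'],s['contact_force'])
snap('side','s2')
a=cv2.resize(cv2.imread('pics/t1.png')[110:250,105:220],None,fx=3.4,fy=3.4,interpolation=2)
b=cv2.resize(cv2.imread('pics/s2.png')[60:180,165:305],None,fx=2.8,fy=2.8,interpolation=2)
o=np.zeros((a.shape[0],a.shape[1]+b.shape[1],3),np.uint8);o[:,:a.shape[1]]=a;o[:b.shape[0],a.shape[1]:]=b
cv2.imwrite('pics/p1.png',o)
```

```text
[0.5687 0.1366 0.0278] [-0.8769 -0.3699  0.4362]
```

View pics/p1.png

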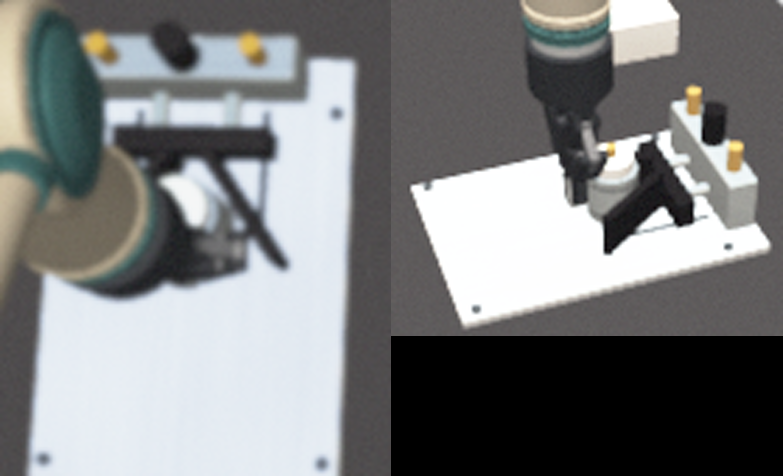

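The cell stands upright inside the V with the fingers behind it. The cross-bar, near top-image row 151, hasn't moved noticeably, so I'll keep pushing gently.

Call:
send_rows(increments=[{"gripper": 1, "linear": [0.001, 0, 0], "delta_rot": [0, 0, 0]}, {"gripper": 1, "linear": [0.002, 0, 0], "delta_rot": [0, 0, 0]}, {"gripper": 1, "linear": [0.003, 0, 0], "delta_rot": [0, 0, 0]}, {"gripper": 1, "linear": [0.004, 0, 0], "delta_rot": [0, 0, 0]}])

```text
clock: 17.7
position: [0.5723, 0.1366, 0.0278]
ee_rot: [-0.0, -0.005, 1.0, 0.0]
contact_force: [-0.1, -0.3, 0.2]
width: -0.0003
gripper_force: 0.3
```

Call:
send_rows(increments=[{"gripper": 1, "linear": [0.001, 0, 0], "delta_rot": [0, 0, 0]}, {"gripper": 1, "linear": [0.002, 0, 0], "delta_rot": [0, 0, 0]}, {"gripper": 1, "linear": [0.003, 0, 0], "delta_rot": [0, 0, 0]}, {"gripper": 1, "linear": [0.004, 0, 0], "delta_rot": [0, 0, 0]}])

```text
clock: 18.1
position: [0.5764, 0.1365, 0.0278]
ee_rot: [-0.0, -0.005, 1.0, 0.0]
contact_force: [-0.5, 0.5, -0.2]
width: -0.0002
gripper_force: 0.3
```

Call:
send_rows(increments=[{"gripper": 1, "linear": [0.001, 0, 0], "delta_rot": [0, 0, 0]}, {"gripper": 1, "linear": [0.002, 0, 0], "delta_rot": [0, 0, 0]}, {"gripper": 1, "linear": [0.003, 0, 0], "delta_rot": [0, 0, 0]}])

```text
clock: 18.4
position: [0.5781, 0.1369, 0.0278]
ee_rot: [-0.001, -0.005, 1.0, 0.0]
contact_force: [-4.7, 1.7, 1.8]
width: 0.0001
gripper_force: 2.0
```

Call:
send_rows(increments=[{"gripper": 1, "linear": [0.001, 0, 0], "delta_rot": [0, 0, 0]}, {"gripper": 1, "linear": [0.002, 0, 0], "delta_rot": [0, 0, 0]}, {"gripper": 1, "linear": [0.003, 0, 0], "delta_rot": [0, 0, 0]}, {"gripper": 1, "linear": [0.004, 0, 0], "delta_rot": [0, 0, 0]}])

```text
clock: 18.8
position: [0.5833, 0.1366, 0.0277]
ee_rot: [-0.0, -0.005, 1.0, 0.0]
contact_force: [-5.7, 1.6, 1.8]
width: -0.0003
gripper_force: 1.8
```

Call:
send_rows(increments=[{"gripper": 1, "linear": [0.001, 0, 0], "delta_rot": [0, 0, 0]}, {"gripper": 1, "linear": [0.002, 0, 0], "delta_rot": [0, 0, 0]}, {"gripper": 1, "linear": [0.003, 0, 0], "delta_rot": [0, 0, 0]}, {"gripper": 1, "linear": [0.004, 0, 0], "delta_rot": [0, 0, 0]}])

```text
clock: 19.2
position: [0.5873, 0.1365, 0.0277]
ee_rot: [-0.0, -0.005, 1.0, 0.0]
contact_force: [-3.6, 1.2, 0.5]
width: 0.0002
gripper_force: 1.8
```

Call:
send_rows(increments=[{"gripper": 1, "linear": [0.0005, 0, 0], "delta_rot": [0, 0, 0]}, {"gripper": 1, "linear": [0.001, 0, 0], "delta_rot": [0, 0, 0]}, {"gripper": 1, "linear": [0.0015, 0, 0], "delta_rot": [0, 0, 0]}, {"gripper": 1, "linear": [0.002, 0, 0], "delta_rot": [0, 0, 0]}, {"gripper": 1, "linear": [0.0025, 0, 0], "delta_rot": [0, 0, 0]}, {"gripper": 1, "linear": [0.003, 0, 0], "delta_rot": [0, 0, 0]}])

```text
clock: 19.8
position: [0.5903, 0.1366, 0.0278]
ee_rot: [-0.0, -0.005, 1.0, 0.0]
contact_force: [-3.6, 2.2, 0.4]
width: 0.0005
gripper_force: 1.6
```

Call:
send_rows(increments=[{"gripper": 1, "linear": [0.0005, 0, 0], "delta_rot": [0, 0, 0]}, {"gripper": 1, "linear": [0.001, 0, 0], "delta_rot": [0, 0, 0]}])

```text
clock: 20.0
position: [0.5913, 0.1365, 0.0278]
ee_rot: [-0.0, -0.005, 1.0, 0.0]
contact_force: [-3.7, 1.7, 1.4]
width: -0.0001
gripper_force: 1.6
```

Call:
send_rows(increments=[{"gripper": 1, "linear": [0.0005, 0, 0], "delta_rot": [0, 0, 0]}, {"gripper": 1, "linear": [0.001, 0, 0], "delta_rot": [0, 0, 0]}])

```text
clock: 20.2
position: [0.5923, 0.1365, 0.0278]
ee_rot: [-0.0, -0.005, 1.0, 0.0]
contact_force: [-2.5, 1.5, 0.5]
width: -0.0
gripper_force: 1.6
```

Call:
send_rows(increments=[{"gripper": 1, "linear": [0.0005, 0, 0], "delta_rot": [0, 0, 0]}, {"gripper": 1, "linear": [0.001, 0, 0], "delta_rot": [0, 0, 0]}])

```text
clock: 20.4
position: [0.5933, 0.1365, 0.0278]
ee_rot: [-0.0, -0.005, 1.0, 0.0]
contact_force: [-3.1, 1.1, -0.1]
width: -0.0002
gripper_force: 1.6
```

Call:
send_rows(increments=[{"gripper": 1, "linear": [0.0005, 0, 0], "delta_rot": [0, 0, 0]}, {"gripper": 1, "linear": [0.001, 0, 0], "delta_rot": [0, 0, 0]}])

```text
clock: 20.6
position: [0.5943, 0.1365, 0.0278]
ee_rot: [-0.0, -0.005, 1.0, 0.0]
contact_force: [-2.8, 1.5, 0.4]
width: -0.0001
gripper_force: 1.6
```

Call:
send_rows(increments=[{"gripper": 1, "linear": [0.0005, 0, 0], "delta_rot": [0, 0, 0]}, {"gripper": 1, "linear": [0.001, 0, 0], "delta_rot": [0, 0, 0]}])

```text
clock: 20.8
position: [0.5953, 0.1366, 0.0278]
ee_rot: [-0.0, -0.005, 1.0, 0.0]
contact_force: [-2.9, 2.1, 0.8]
width: -0.0001
gripper_force: 1.6
```

Call:
send_rows(increments=[{"gripper": 1, "linear": [0.0005, 0, 0], "delta_rot": [0, 0, 0]}, {"gripper": 1, "linear": [0.001, 0, 0], "delta_rot": [0, 0, 0]}])

```text
clock: 21.0
position: [0.5963, 0.1366, 0.0278]
ee_rot: [-0.0, -0.005, 1.0, 0.0]
contact_force: [-3.1, 0.5, 0.3]
width: 0.0001
gripper_force: 1.6
```

Call:
send_rows(increments=[{"gripper": 1, "linear": [0.0005, 0, 0], "delta_rot": [0, 0, 0]}, {"gripper": 1, "linear": [0.001, 0, 0], "delta_rot": [0, 0, 0]}])

```text
clock: 21.2
position: [0.5973, 0.1366, 0.0278]
ee_rot: [0.0, -0.005, 1.0, 0.0]
contact_force: [-3.1, 0.8, -0.2]
width: 0.0
gripper_force: 1.5
```

Call:
send_rows(increments=[{"gripper": 1, "linear": [0.0005, 0, 0], "delta_rot": [0, 0, 0]}, {"gripper": 1, "linear": [0.001, 0, 0], "delta_rot": [0, 0, 0]}])

```text
clock: 21.4
position: [0.5983, 0.1366, 0.0278]
ee_rot: [0.0, -0.005, 1.0, 0.0]
contact_force: [-3.0, 1.2, 0.0]
width: -0.0001
gripper_force: 1.5
```

Call:
send_rows(increments=[{"gripper": 1, "linear": [0.0005, 0, 0], "delta_rot": [0, 0, 0]}, {"gripper": 1, "linear": [0.001, 0, 0], "delta_rot": [0, 0, 0]}])

```text
clock: 21.6
position: [0.5993, 0.1366, 0.0278]
ee_rot: [0.0, -0.005, 1.0, 0.0]
contact_force: [-3.4, 1.3, -0.2]
width: 0.0001
gripper_force: 1.5
```

Call:
send_rows(increments=[{"gripper": 1, "linear": [0.0005, 0, 0], "delta_rot": [0, 0, 0]}, {"gripper": 1, "linear": [0.001, 0, 0], "delta_rot": [0, 0, 0]}])

```text
clock: 21.8
position: [0.5998, 0.1366, 0.0278]
ee_rot: [-0.001, -0.005, 1.0, 0.0]
contact_force: [-4.6, 1.3, 0.9]
width: 0.0002
gripper_force: 2.5
```

Call:
send_rows(increments=[{"gripper": 1, "linear": [0.0005, 0, 0], "delta_rot": [0, 0, 0]}, {"gripper": 1, "linear": [0.001, 0, 0], "delta_rot": [0, 0, 0]}])

```text
clock: 22.0
position: [0.5998, 0.1366, 0.0278]
ee_rot: [-0.002, -0.005, 1.0, -0.0]
contact_force: [-6.0, 1.0, 2.6]
width: 0.0001
gripper_force: 3.4
```

It's on the stop. I'll hold to see how the force settles.

Call:
send_rows(increments=[{"gripper": 1, "linear": [0, 0, 0], "delta_rot": [0, 0, 0]}, {"gripper": 1, "linear": [0, 0, 0], "delta_rot": [0, 0, 0]}, {"gripper": 1, "linear": [0, 0, 0], "delta_rot": [0, 0, 0]}])

```text
clock: 22.3
position: [0.5998, 0.1366, 0.0278]
ee_rot: [-0.001, -0.005, 1.0, -0.0]
contact_force: [-6.3, 1.9, 2.7]
width: -0.0001
gripper_force: 3.1
```

Call:
send_rows(increments=[{"gripper": 1, "linear": [0.0005, 0, 0], "delta_rot": [0, 0, 0]}, {"gripper": 1, "linear": [0.001, 0, 0], "delta_rot": [0, 0, 0]}, {"gripper": 1, "linear": [0.0015, 0, 0], "delta_rot": [0, 0, 0]}, {"gripper": 1, "linear": [0.002, 0, 0], "delta_rot": [0, 0, 0]}, {"gripper": 1, "linear": [0.002, 0, 0], "delta_rot": [0, 0, 0]}])

```text
clock: 22.8
position: [0.5997, 0.1366, 0.0278]
ee_rot: [-0.003, -0.005, 1.0, -0.0]
contact_force: [-10.4, 1.1, 5.7]
width: 0.0
gripper_force: 5.0
```

Call:
send_rows(increments=[{"gripper": 1, "linear": [0.0005, 0, 0], "delta_rot": [0, 0, 0]}, {"gripper": 1, "linear": [0.001, 0, 0], "delta_rot": [0, 0, 0]}, {"gripper": 1, "linear": [0.0015, 0, 0], "delta_rot": [0, 0, 0]}, {"gripper": 1, "linear": [0.002, 0, 0], "delta_rot": [0, 0, 0]}, {"gripper": 1, "linear": [0.002, 0, 0], "delta_rot": [0, 0, 0]}])

```text
clock: 23.3
position: [0.5997, 0.1366, 0.0278]
ee_rot: [-0.005, -0.005, 1.0, -0.0]
contact_force: [-13.9, 1.3, 8.7]
width: 0.0
gripper_force: 6.9
```

Call:
send_rows(increments=[{"gripper": 1, "linear": [0.0005, 0, 0], "delta_rot": [0, 0, 0]}, {"gripper": 1, "linear": [0.001, 0, 0], "delta_rot": [0, 0, 0]}, {"gripper": 1, "linear": [0.001, 0, 0], "delta_rot": [0, 0, 0]}, {"gripper": 1, "linear": [0.001, 0, 0], "delta_rot": [0, 0, 0]}, {"gripper": 1, "linear": [0.001, 0, 0], "delta_rot": [0, 0, 0]}, {"gripper": 1, "linear": [0.001, 0, 0], "delta_rot": [0, 0, 0]}, {"gripper": 1, "linear": [0.001, 0, 0], "delta_rot": [0, 0, 0]}, {"gripper": 1, "linear": [0.001, 0, 0], "delta_rot": [0, 0, 0]}])

```text
clock: 24.1
position: [0.5996, 0.1366, 0.0278]
ee_rot: [-0.006, -0.005, 1.0, -0.0]
contact_force: [-15.8, 1.7, 9.9]
width: -0.0001
gripper_force: 7.8
```

Run:
```python
from h import *
np.set_printoptions(precision=4,suppress=True)
s=get_state(); print(s['position'],s['contact_force'],s['ee_rot'])
snap('top','t2');snap('side','s3')
a=cv2.resize(cv2.imread('pics/t2.png')[110:250,105:220],None,fx=3.4,fy=3.4,interpolation=2)
b=cv2.resize(cv2.imread('pics/s3.png')[60:180,165:305],None,fx=2.8,fy=2.8,interpolation=2)
o=np.zeros((a.shape[0],a.shape[1]+b.shape[1],3),np.uint8);o[:,:a.shape[1]]=a;o[:b.shape[0],a.shape[1]:]=b
cv2.imwrite('pics/p2.png',o)
```

```text
[0.5996 0.1366 0.0278] [-15.8168   1.6737   9.9366] [-0.0064 -0.0052  1.     -0.0002]
```

View pics/p2.png

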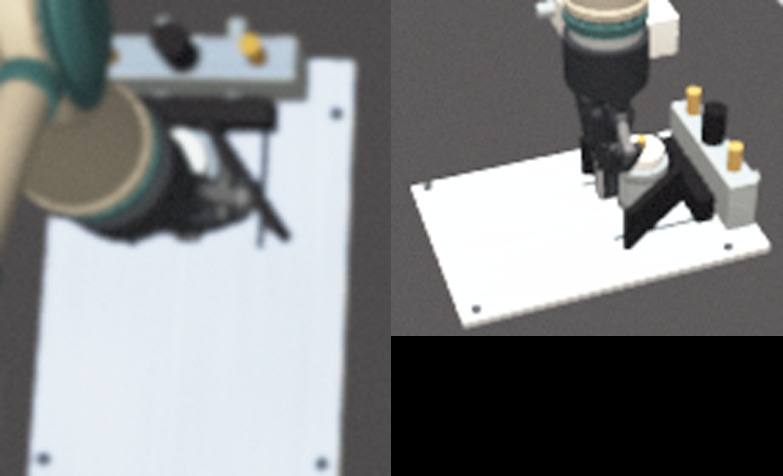

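The nest has moved back by about 20 mm, with the cross-bar now near top-image row 144. The cell stands upright in the V and is pressed at 15.8 N. I'll unload gently and withdraw.

Call:
send_rows(increments=[{"gripper": 1, "linear": [-0.002, 0, 0], "delta_rot": [0, 0, 0]}, {"gripper": 1, "linear": [-0.004, 0, 0], "delta_rot": [0, 0, 0]}, {"gripper": 1, "linear": [-0.006, 0, 0], "delta_rot": [0, 0, 0]}, {"gripper": 1, "linear": [-0.008, 0, 0], "delta_rot": [0, 0, 0]}, {"gripper": 1, "linear": [-0.01, 0, 0], "delta_rot": [0, 0, 0]}, {"gripper": 1, "linear": [-0.02, 0, 0], "delta_rot": [0, 0, 0]}, {"gripper": 1, "linear": [-0.04, 0, 0], "delta_rot": [0, 0, 0]}, {"gripper": 1, "linear": [-0.07, 0, 0], "delta_rot": [0, 0, 0]}])

```text
clock: 25.0
position: [0.5377, 0.1364, 0.0281]
ee_rot: [0.002, -0.005, 1.0, 0.0]
contact_force: [-0.8, -0.1, 0.4]
width: 0.0
gripper_force: 0.0
```

Call:
send_rows(increments=[{"gripper": 1, "linear": [-0.03, 0, 0.02], "delta_rot": [0, 0, 0]}, {"gripper": 1, "linear": [-0.06, 0, 0.06], "delta_rot": [0, 0, 0]}, {"gripper": 1, "linear": [-0.06, 0, 0.1], "delta_rot": [0, 0, 0]}, {"gripper": 1, "linear": [-0.06, 0, 0.14], "delta_rot": [0, 0, 0]}, {"gripper": 1, "linear": [-0.06, 0, 0.18], "delta_rot": [0, 0, 0]}, {"gripper": 1, "linear": [-0.06, 0, 0.22], "delta_rot": [0, 0, 0]}, {"gripper": 1, "linear": [-0.06, 0, 0.22], "delta_rot": [0, 0, 0]}, {"gripper": 1, "linear": [-0.06, 0, 0.22], "delta_rot": [0, 0, 0]}])

```text
clock: 25.8
position: [0.4766, 0.1365, 0.2488]
ee_rot: [0.002, -0.005, 1.0, 0.0]
contact_force: [-1.1, -0.5, -0.7]
width: 0.0
gripper_force: 0.0
```

Run:
```python
from h import *
c=snap('top','t3'); snap('wrist','w4'); print(get_state()['position'])
a=cv2.resize(cv2.imread('pics/t3.png')[115:215,110:220],None,fx=3.5,fy=3.5,interpolation=2)
b=cv2.resize(cv2.imread('pics/w4.png')[170:330,180:330],None,fx=2.6,fy=2.6,interpolation=2)
o=np.zeros((max(len(a),len(b)),a.shape[1]+b.shape[1],3),np.uint8);o[:len(a),:a.shape[1]]=a;o[:len(b),a.shape[1]:]=b
cv2.imwrite('pics/p3.png',o)
```

```text
[0.47527788 0.13632377 0.24659848]
```

View pics/p3.png

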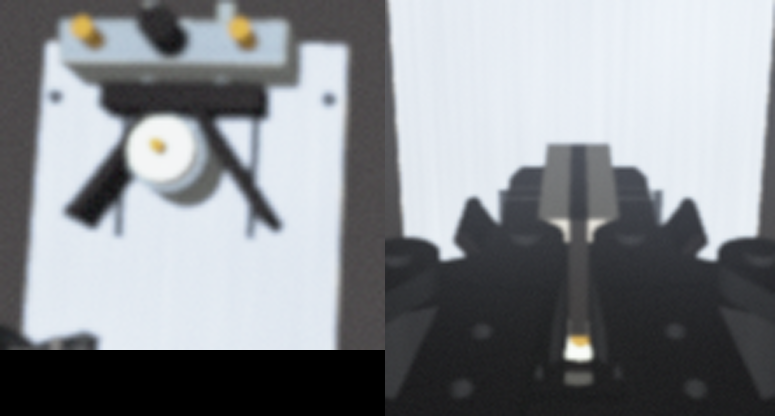

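The top crop shows the cell upright and seated in the V with the fingers away. The nipple is at about (154.9,156.7) in the full image. I'll check the centring numerically.

Run:
```python
from h import *
np.set_printoptions(precision=4,suppress=True)
c=load('t3'); p=atz(c,154.9,156.7,.084); print('nipple',p,'centreline y',.1337+.0072*p[0])
f=lambda u,v:(110+u/3.5,115+v/3.5)
L,R=atz(c,*f(65,212),.052),atz(c,*f(281,229),.052); print('outer tips',L,R,(L+R)/2)
b0=atz(c,161.5,157,.052) ; print('t0 nipple-frame: cell shift vs seat est', p[0]-.598)
for u,v,z,r in [(308.5,231,.085,'jar'),(357.5,164,.075,'beaker')]:
    a,b=[cv2.imread(f'pics/{n}.png')[int(v)-25:int(v)+25,int(u)-25:int(u)+25].astype(int) for n in('top0','t3')]; print(r,abs(a-b).mean())
```

```text
nipple [0.6335 0.1361 0.084 ] centreline y 0.13826115467820344
outer tips [0.5968 0.2033 0.052 ] [0.5882 0.0624 0.052 ] [0.5925 0.1328 0.052 ]
t0 nipple-frame: cell shift vs seat est 0.035493705306029466
jar 1.5308
beaker 1.7489333333333332
```

The top camera alone puts the deck midline at y ≈ 0.1357 at this x, and the nipple at 0.1361, so the cell is centred. The image patches around the jar and beaker are unchanged.

```bash
python3 -c "
from rig import sign_off
print(sign_off())"
```

```text
the job is handed in; nothing more can be done
None
```

The cell stands upright and centred in the V with the nest on its rear stop (about 22 mm back); it was pressed there at about 16 N for half a second, the fingers are withdrawn, the jar and beaker are unmoved, and the job is handed in with no verdict returned.

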